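# Find the heavy side of a belt pulley on the roller balancing stand

## Robot

A 6-joint arm with a two-finger parallel gripper is mounted at the origin on the work surface. World frame = base frame: x ahead of the robot, y to its left, z up, the work surface at z = 0. Lengths are in mm, angles in rad, forces in N, time in s.
With the tool pointing down it reaches from about 325 to 875 mm from the base axis. Payload 4.4 kg.
Tool frame: the origin (TCP) lies on the centre line of the jaws, within the pads' length; the fingertips stand ahead of it and the grasp point (between the pads) lies 6 mm ahead of it (ctrl.tcp_to_tips is the z of the fingertips in the tool frame, in mm); z points along the fingers, y is the line along which they close (so a half turn about z gives the same grasp; the last joint's range is limited). The gripper opens to 85 mm and grips with 20 to 120 N. Pads are 22 mm wide; open, the fingers measure 114 mm over their backs; the gripper's body (76 mm by 85 mm) begins 54 mm behind the grasp point. The pads swing forward as they close: fully open they stand 13 mm farther back than shut.
Start: joints at [-1.387, 0.207, 1.542, -0, 1.393, -0.15], TCP at [188.378, -543.269, 256.282] pointing down, gripper open.
Joint ranges: [-2.73, 2.73], [-0.86, 2.22], [0.23, 2.46], [-1.11, 4.25], [0.08, 2.63], [-2.82, 2.82]. Speed limits (rad/s): [2.79, 2.79, 3.14, 3.14, 3.14, 3.14].

## Interface

Orientations are given as a 3x3 rotation matrix whose columns are the frame's x, y, z axes.
In Python, from plant import ctrl, sensors, optics gives the robot as it stands. Calls block until the motion is done:
- ctrl.move_ptp(position, orientation): joint-space move of the TCP to a pose.
- ctrl.move_l(position, rot=None, vel=150, threshold=None): straight line of the TCP; rot=None keeps the orientation; vel is the mean speed in mm/s. With threshold (N) it stops when the force on the tool has changed by that much, and returns True; else False.
- ctrl.set_joints(angles): joint-space move.
- ctrl.gripper_to(opening, force=None): finger opening in mm; force is the grip in N (None keeps the last); returns when the fingers have stopped.
- ctrl.hold(seconds).
- ctrl.solve_ik(position, orientation): joint angles nearest the present ones, or None.
- sensors.read_state(): the state.
- optics.grab_frame(name): name is "side" or "top"; returns (picture, depth): 420x560x3 uint8, red, green, blue; 420x560 float32, mm along the optical axis (not along the pixel's ray), 0 where there is no reading.
- optics.camera_params(name): a dict with "mtx" (3x3 intrinsics, pixels), "k1" (the pictures are not rectified: a ray, as slopes to the right and down, at radius r is drawn at 1 + k1 r^2 times it, then the intrinsics apply), "R" (3x3) and "t" (3): a world point X has camera coordinates R X + t. Camera axes: x right, y down, z forward; pixel columns grow to the right and rows downward; lengths in mm; the calibration is good to about 2 mm. A picture is of the moment at which its call begins. camera_params takes no time and is no camera call.
A pose or a line that the arm cannot do raises ctrl.MotionError and nothing moves.
- ctrl.finish_job(): hands the job in; it is judged then, once.
The state is a dict: "t": time; "q": joint angles; "qvel": joint speeds; "tau": joint torques, N m; "eef_pos": TCP position; "eef_rot": TCP orientation; "force": force on the tool from outside, world axes, zero at the start; "wrist_torque": the same for the moment, N m; "grip_width": finger opening in mm; "grasp_force": force on a finger pad.
Only numpy, scipy, OpenCV 4.12 (cv2) and the standard library are available. Lean on these libraries where they do the work, as an engineer would, in place of code of your own. Each camera call takes 0.05 s, during which the arm holds its last target. There are 200 camera calls.

## Task

Check the belt pulley for balance: take it with its shaft out of the wooden cradle and lay the shaft gently, without dropping it, on the two pairs of rollers of the steel balancing stand, with the pulley about midway between the uprights. Let go and let it turn freely until it has come to rest with its heavy side down; only then swing the stand's hold-down arm over and down onto the shaft so that the pulley stays as it has settled. Leave the other things on the bench where they are.

Things in the scene. Friction and masses are not known exactly. Their poses are not given: they have to be found in the camera images.
- rotor: Grey belt pulley fixed on a round steel shaft, 0.95 kg in all. Origin at the pulley's centre on the shaft axis, midway along the shaft; x along the shaft (ends alike), y and z say nothing of the heavy side. Shaft 16 mm thick, 236 mm long. Pulley 110 mm in diameter, 30 mm wide with flat faces, hub 36 mm in diameter standing 10 mm out of each. Starts level in the cradle, axis 85 mm above the bench, and stays put.
- heavy_side (a point): Point inside the pulley on its heavy side, 45 mm from the shaft axis, in its middle plane; turns with the pulley, which cannot slip on the shaft. Straight below the axis = heavy side down. Steel half-ring plates are bolted into the pulley on this half; three round 21 mm holes go through the other half.
- stand: Steel roller stand, fixed. Origin under the centre of its 270 x 130 x 14 mm base, z up, x along the shaft it carries. Uprights 12 mm thick, 113 mm high at x = -106, +106 mm; inside each, at about x = -92, +92 mm, two free overlapping discs, 60 mm in diameter, centred at y = -16, +16 mm; the shaft lies in the dip between them. A pulley left free on it swings to and fro, about 1 s a swing, and rests within 5 s.
- stand_seat (a point): Point of the stand where the rotor's origin lies when the shaft is down on all four rollers, midway between the uprights: 125 mm above the bench, on the stand's z axis; same axes as the stand. 160 mm are free between the two pairs of rollers.
- holddown (a joint): Angle of the hold-down arm, rad: 0 = level across the shaft, its rubber pad resting on it; grows as it swings up and back; 1.57 = upright; stop at 2.3. Starts at 1.7 to 2.1. Stiff hinge: the arm stays where it is put above about 1.0; below that it sinks by its own weight until the pad rests on the shaft. Moving it takes up to 3 N at the handle.
- holddown_hinge (a point): Point on the arm's hinge axis, at x = -92, y = +56, z = 144 mm of the stand. The axis is parallel to the stand's x. Closing swings the handle from the stand's +y side up and over to its -y side. The pad is 56 mm from the axis.
- holddown_handle (a point): Middle of the free part of the black round handle, 12 mm in diameter, parallel to the stand's x, 46 mm long, standing out from the arm's tip towards -x; 22 mm further to -x than the hinge point, 117 mm from the hinge axis. The arm, a 12 x 10 mm steel bar, is 22 mm from this point in +x. Arm down: this point is 60 mm to the -y side of the shaft axis, 158 mm above the bench.
- cradle: Plywood cradle, fixed, base 200 x 130 x 14 mm; the pulley's rim sits in a rubber-lined V saddle at its middle, 24 mm wide, 55 mm high. Two guard boards 20 mm thick at x = -78 and +78 mm, 80 mm wide, 90 mm high, with V notches that clear the shaft by 2.5 mm. Lift the rotor straight up. Origin under the centre of its base, x along the shaft.
- wrench: A steel open-ended spanner about 180 mm long, lying flat between the stand and the cradle; a bystander, to be left alone. Origin on its underside.
- bearing: A steel bearing ring, 52 mm outside, 15 mm high, lying flat on the bench beyond the spanner; a bystander, to be left alone. Origin on its underside.
- bearing_spare: A steel bearing ring, 40 mm outside, 12 mm high, lying flat nearer the robot than the spanner; a bystander, to be left alone. Origin on its underside.
- screwdriver: A screwdriver with a black handle lying on the bench near the robot; a bystander, to be left alone. Origin on its underside.
- meter: A blue hand-held meter, 150 x 85 x 34 mm, lying on the bench at the robot's right; a bystander, to be left alone. Origin on its underside.
- oil: An oil can with a thin spout, 56 mm across, 175 mm tall, standing at the robot's left; a bystander, to be left alone. Origin on its underside.
- small_pulley: A small pulley, 76 mm across, 34 mm high, lying flat with its hub up at the robot's left; a bystander, to be left alone. Origin on its underside.
- hammer: A hammer lying on the bench at the robot's right; a bystander, to be left alone. Origin on its underside.
Mind the look-alikes: they are no part of the job. Leave any purple look-alike of the rotor alone.

How it is judged (in metres and radians):
On the way:
1. the rotor lies free on all four rollers, let go, and has come to rest with its heavy side down, while the hold-down arm is still up (x of rotor in the frame of stand_seat between -0.02 and 0.02 m and y of rotor in the frame of stand_seat between -0.006 and 0.006 m and z of rotor in the frame of stand_seat between -0.006 and 0.006 m and angle between the x axis of rotor and the x axis of stand, either way round below 0.06 rad and y of heavy_side in the frame of stand_seat between -0.0135 and 0.0135 m and z of heavy_side in the frame of stand_seat below -0.04 m and angular speed of rotor below 0.08 rad/s and linear speed of rotor below 0.01 m/s and contact force between the fingers and rotor below 0.05 N and value of joint holddown above 1 rad), for 0.6 s.
At the end, for the whole second after the job is handed in: The rotor lies on all four rollers (within 20 mm of midway along, 6 mm across and in height, 0.06 rad of the stand's x axis), heavy side down within about 17 degrees, at rest, not touched by the fingers, and the hold-down arm is down on the shaft (joint below 0.04 rad) (x of rotor in the frame of stand_seat between -0.02 and 0.02 m and y of rotor in the frame of stand_seat between -0.006 and 0.006 m and z of rotor in the frame of stand_seat between -0.006 and 0.006 m and angle between the x axis of rotor and the x axis of stand, either way round below 0.06 rad and y of heavy_side in the frame of stand_seat between -0.0135 and 0.0135 m and z of heavy_side in the frame of stand_seat below -0.04 m and angular speed of rotor below 0.08 rad/s and linear speed of rotor below 0.01 m/s and contact force between the fingers and rotor below 0.05 N and value of joint holddown between -0.06 and 0.04 rad).
It fails at once if the rotor is dropped or banged onto the stand (a free fall of more than some 9 mm, or a blow of over 400 N) (contact force between rotor and stand above 400 N or (contact force between the fingers and rotor below 0.05 N and linear speed of rotor above 0.42 m/s)).
It fails at once if the rotor falls to the bench (height (world z) of rotor below 0.06 m).
It fails at once if another thing on the bench is pushed aside by more than 30 mm (distance of any of wrench, bearing, bearing_spare, screwdriver, meter, oil, small_pulley, hammer from where it was at the start of the episode above 0.03 m).
It also fails if it takes over 64 s, if anything falls off the work surface, if the arm or the gripper's body presses on something with over 40 N, if the wrist force passes 120 N, or if a joint passes its speed limit or range.

## Working session

There is one attempt and no reset: what is moved stays moved. The work goes in short steps, each a Python script; the robot and the scene stay as the last script left them, time stands still between calls to the robot, and variables do not carry over. Pictures are saved under pics/ and viewed, at most 10 in all, crops included, and the job is handed in when it is done.

```bash
ls; mkdir -p pics
python3 - <<'E'
from plant import ctrl,sensors,optics
import cv2,numpy as np
for n in("top","side"):
    p,d=optics.grab_frame(n); np.savez(f"{n}.npz",p=p,d=d); cv2.imwrite(f"pics/{n}0.png",p[:,:,::-1])
    c=optics.camera_params(n); print(n,c, -c["R"].T@c["t"])
s=sensors.read_state();print(s["t"],s["eef_rot"],ctrl.tcp_to_tips,s["grip_width"])
E
```

```text
pics
top {'mtx': array([[503.48912675,   0.        , 271.22081311],
       [  0.        , 503.48912675, 215.55522217],
       [  0.        ,   0.        ,   1.        ]]), 'k1': -0.05764585677044579, 'R': array([[-0.02702519, -0.9995246 , -0.01483951],
       [-0.99516125,  0.02830413, -0.09409017],
       [ 0.09446546,  0.0122249 , -0.99545308]]), 't': array([  -4.69906341,  512.60623731, 1383.53080227])} [ 379.30300459  -36.11922304 1425.40146941]
side {'mtx': array([[381.10846023,   0.        , 280.02583599],
       [  0.        , 381.10846023, 208.28520116],
       [  0.        ,   0.        ,   1.        ]]), 'k1': -0.08857362964943886, 'R': array([[-0.7456937 , -0.66597621,  0.02041081],
       [-0.40458833,  0.42825326, -0.80802688],
       [ 0.52938568, -0.61079853, -0.58879195]]), 't': array([355.23096328, 310.44162586, 863.92212861])} [-66.85345195 631.31009508 752.26502274]
0.1 [[ 9.44795964e-01  3.27659022e-01 -3.88290402e-04]
 [ 3.27659118e-01 -9.44793837e-01  2.02680800e-03]
 [ 2.97247548e-04 -2.04214691e-03 -9.99997871e-01]] 25.0 85.62974079566867
```

View pics/top0.png

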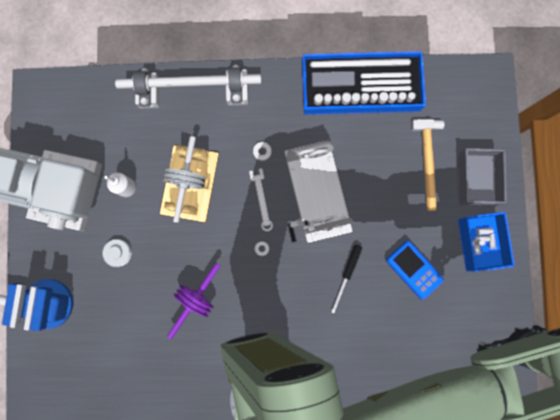

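View pics/side0.png

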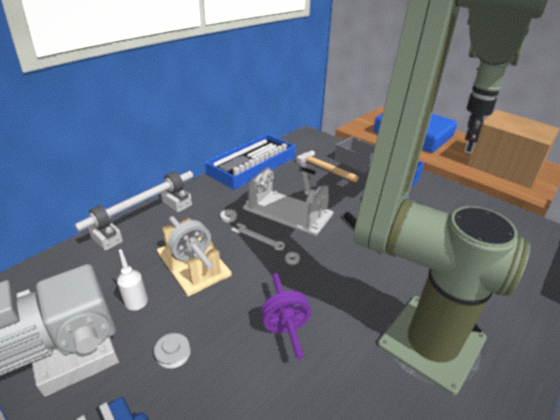

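The top picture shows these candidates for the rotor:
- The grey pulley in the wooden cradle at (188,178), which in the side view is at (190,243).
- The purple look-alike at (193,300).
- The shaft in two blocks at (190,80).
- The small pulley at (117,252).

I choose the grey one in the cradle. The stand is at (318,190), with its black handle near (292,232).

```bash
cat > h.py <<'E'
import numpy as np,cv2
from plant import ctrl,sensors,optics
def cloud(n,d,c=None):
    c=c or optics.camera_params(n); K=c["mtx"]
    v,u=np.mgrid[:d.shape[0],:d.shape[1]]
    x=np.stack([(u-K[0,2])/K[0,0],(v-K[1,2])/K[1,1]],-1)
    s=x.copy()
    for _ in range(6): s=x/(1+c["k1"]*(s**2).sum(-1,keepdims=True))
    P=np.dstack([s,np.ones(d.shape)])*d[...,None]
    W=(P-c["t"])@c["R"]; W[d==0]=np.nan
    return W
def rect(pts):
    return cv2.minAreaRect(np.float32(pts))
E
python3 - <<'E'
from h import *
T=np.load("top.npz");p,d=T["p"],T["d"];W=cloud("top",d)
S=np.load("side.npz");ps,ds=S["p"],S["d"];WS=cloud("side",ds)
print("bench z",np.nanmedian(W[260:340,280:320,2]),np.nanmedian(WS[280:320,200:240,2]))
hsv=cv2.cvtColor(p,cv2.COLOR_RGB2HSV)
m=np.zeros(d.shape,bool);m[110:240,150:230]=1
wood=m&(hsv[...,0]>10)&(hsv[...,0]<30)&(hsv[...,1]>70)&(hsv[...,2]>90)
b=W[wood&(abs(W[...,2]-14)<8)];print("cradle base",len(b),rect(b[:,:2]))
g=W[wood&(abs(W[...,2]-90)<8)];print("guards",len(g),rect(g[:,:2]))
for nm,w,z in(("rotor shaft top",m&~wood,93),("side",None,93)):
    if w is None:
        q=WS[200:300,140:250].reshape(-1,3);hs=cv2.cvtColor(ps,cv2.COLOR_RGB2HSV)[200:300,140:250].reshape(-1,3)
        q=q[(hs[:,1]<60)]
    else:q=W[w&(hsv[...,1]<60)]
    k=q[(abs(q[:,2]-z)<7)]
    r=rect(k[:,:2]);print(nm,len(k),k.mean(0),r)
    t=q[q[:,2]>115];print("  pulley",len(t),t.mean(0),t.max(0),rect(t[:,:2]))
m=np.zeros(d.shape,bool);m[130:255,278:362]=1
st=W[m]
for lo,hi in((8,20),(105,118),(60,100),(118,260)):
    k=st[(st[:,2]>lo)&(st[:,2]<hi)];print("stand",lo,hi,len(k),k.mean(0),rect(k[:,:2]))
big=cv2.resize(p[105:260,145:365],None,fx=3.6,fy=3.6,interpolation=cv2.INTER_CUBIC)[:,:800]
cv2.imwrite("pics/crop1.png",big[:600,:,::-1])
sc=cv2.resize(ps[150:300,140:340],None,fx=4,fy=4,interpolation=cv2.INTER_CUBIC);cv2.imwrite("pics/crop2.png",sc[:,:,::-1])
E
```

```text
bench z 1.1032997209594577 0.038844008196188454
cradle base 1323 ((613.5560302734375, 214.10989379882812), (135.3424530029297, 201.41058349609375), 78.43390655517578)
guards 337 ((613.7774047851562, 213.1258087158203), (81.02091217041016, 176.40631103515625), 78.3034896850586)
rotor shaft top 456 [610.81102397 211.44472292  93.15809683] ((612.1890258789062, 211.48553466796875), (224.8054656982422, 106.3907470703125), 8.872856140136719)
  pulley 382 [611.73361319 209.22971971 130.68668787] [634.41418195 258.08652567 146.12697454] ((612.3346557617188, 211.5286865234375), (95.06961059570312, 31.312294006347656), 78.19352722167969)
side 415 [591.83351347 223.51537182  91.49847142] ((595.6898193359375, 235.39031982421875), (163.7889862060547, 229.3538818359375), 37.160926818847656)
  pulley 409 [608.09527655 218.62912796 128.05001291] [635.85511292 260.73827389 140.31346233] ((610.5792236328125, 215.31704711914062), (91.989013671875, 34.514312744140625), 78.26798248291016)
stand 8 20 2894 [ 582.65209991 -152.78239177   14.8813289 ] ((575.675048828125, -156.56103515625), (229.62232971191406, 352.47686767578125), 89.39693450927734)
stand 105 118 492 [ 591.60002347 -147.9401088   113.16837113] ((579.5738525390625, -146.089111328125), (224.89041137695312, 116.10997009277344), 12.186470985412598)
stand 60 100 247 [ 599.92862433 -149.96554327   85.57872796] ((580.2888793945312, -152.94512939453125), (235.26368713378906, 129.67190551757812), 12.121874809265137)
stand 118 260 383 [ 504.61655955 -112.56678826  183.44682964] ((563.3862915039062, -117.56155395507812), (239.22564697265625, 162.0122528076172), 14.018204689025879)
```

View pics/crop1.png

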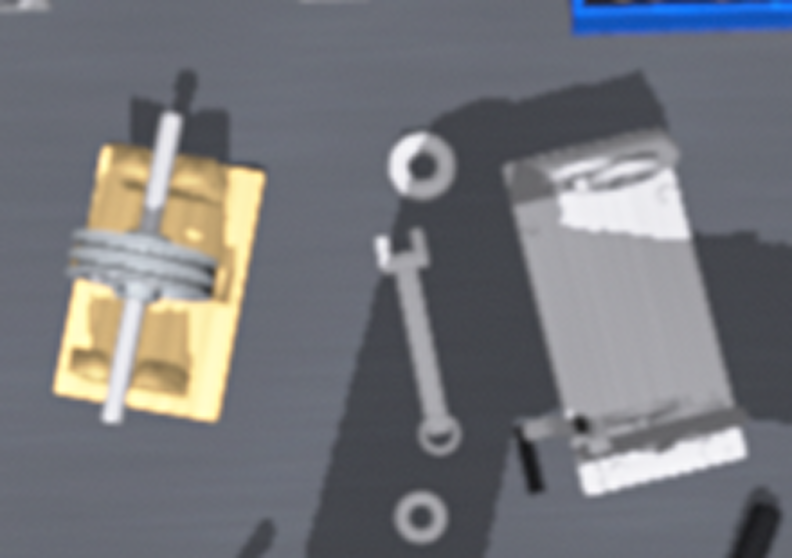

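View pics/crop2.png

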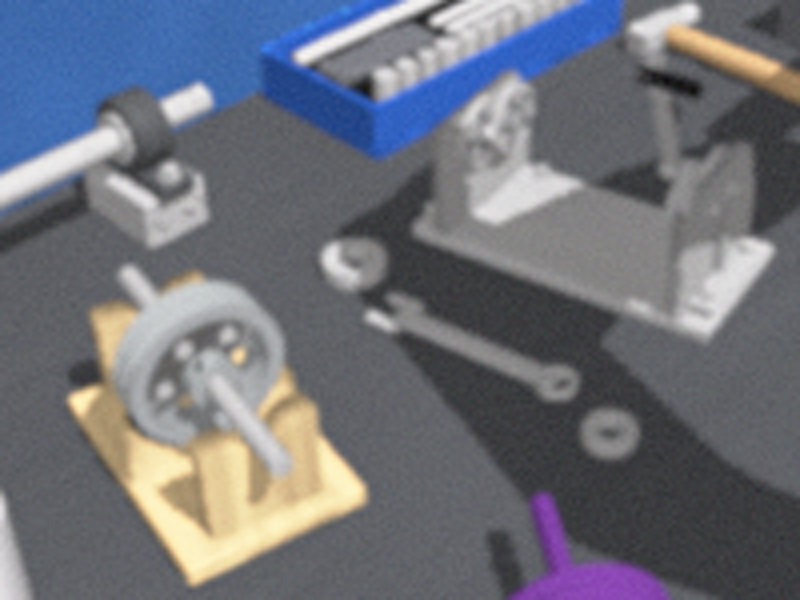

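The crop confirms the choice: grey pulley with a bright shaft in the cradle at crop1 (140,265). The stand is at crop1 (620,310) and its hold-down handle at (530,460), up and back on the left side. Next I refine the stand pose and handle angle and check the IK.

Run:
```python
from h import *
T=np.load("top.npz");p,d=T["p"],T["d"];W=cloud("top",d)
S=np.load("side.npz");ps,ds=S["p"],S["d"];WS=cloud("side",ds)
z=W[...,2]-1.0
m=np.zeros(d.shape,np.uint8);m[120:260,274:370]=1
k=((z>8)&(z<20)&(m>0)).astype(np.uint8);k=cv2.morphologyEx(k,cv2.MORPH_OPEN,np.ones((3,3)))
n,l,s,c=cv2.connectedComponentsWithStats(k);i=1+np.argmax(s[1:,4]);b=W[l==i];print("base comps",sorted(s[1:,4])[-4:])
for thr in(b,):
    r=rect(thr[:,:2]);print("base",r)
a=np.radians(12.2);ex=np.array([np.cos(a),np.sin(a)]);ey=np.array([-ex[1],ex[0]])
P=b[:,:2];print("base ext x",np.percentile(P@ex,[.5,99.5]),"y",np.percentile(P@ey,[.5,99.5]))
def rep(name,Q):
    x=Q[:,:2]@ex;y=Q[:,:2]@ey;print(name,len(Q),np.percentile(x,[1,50,99]).round(1),np.percentile(y,[1,50,99]).round(1),np.percentile(Q[:,2],[1,50,99]).round(1))
M=m>0
rep("z105-116",W[M&(z>105)&(z<116)]);
for nm,X in(("top",W),("side",WS)):
    im=p if nm=="top" else ps
    v=im.max(-1)
    box=(X[...,0]>380)&(X[...,0]<720)&(X[...,1]>-260)&(X[...,1]<-20)
    rep(nm+" far disc/upright",X[box&(X[...,0]>640)&(X[...,2]>100)&(X[...,2]<135)])
    rep(nm+" near",X[box&(X[...,0]<540)&(X[...,2]>100)&(X[...,2]<125)])
    rep(nm+" dark high",X[box&(v<60)&(X[...,2]>190)&(X[...,2]<300)])
    rep(nm+" light high",X[box&(v>=90)&(X[...,2]>150)&(X[...,2]<300)])
def R(th): # tool down, tool y along angle th
    y=np.array([np.cos(th),np.sin(th),0]);zz=np.array([0,0,-1.]);return np.column_stack([np.cross(y,zz),y,zz])
for nm,pos,th in(("cradle",(613,213,126),-11.6),("cr up",(613,213,270),-11.6),("seat",(580,-148,166),12.2),("handle",(470,-100,255),102.2),("handle end",(485,-235,152),102.2)):
    for k in(0,180):
        q=ctrl.solve_ik(np.array(pos,float),R(np.radians(th+k)));print(nm,k,None if q is None else np.round(q,2))
```

```text
base comps [np.int32(9), np.int32(22), np.int32(40), np.int32(2525)]
base ((587.7081298828125, -152.03060913085938), (188.58221435546875, 130.8106689453125), 12.009363174438477)
base ext x [456.90266989 634.63064899] y [-336.39742647 -208.12503982]
z105-116 430 [423.3 624.3 647.4] [-321.7 -271.1 -208.7] [106.6 113.  116.9]
top far disc/upright 377 [618.6 636.  647.5] [-322.1 -270.1 -208.6] [100.5 113.6 124.9]
top near 305 [423.1 433.1 450.8] [-320.2 -271.7 -208.8] [100.5 114.4 123.9]
top dark high 63 [405.7 425.7 445.3] [-205.7 -161.5 -157.6] [204.  253.7 258. ]
top light high 137 [419.7 440.5 449.1] [-223.8 -191.8 -163. ] [150.6 222.7 262. ]
side far disc/upright 197 [614.6 630.5 645.2] [-317.3 -262.5 -207.3] [100.5 111.  119.7]
side near 173 [420.8 427.2 447. ] [-318.4 -262.2 -205.5] [100.3 111.3 122.4]
side dark high 50 [403.2 418.7 441.9] [-162.6 -157.2 -153. ] [245.5 250.4 253.7]
side light high 115 [425.2 438.7 447. ] [-215.  -192.7 -162.8] [150.2 195.  257.2]
cradle 0 [ 0.2   0.48  1.46 -0.    1.2   0.4 ]
cradle 180 [ 0.2   0.48  1.46 -0.    1.2  -2.74]
cr up 0 [ 0.2   0.35  1.33 -0.    1.46  0.4 ]
cr up 180 [ 0.2   0.35  1.33 -0.    1.46 -2.74]
seat 0 [-0.39  0.34  1.57 -0.    1.23 -0.61]
seat 180 [-0.39  0.34  1.57 -0.    1.23  2.53]
handle 0 [-0.39  0.    1.77 -0.    1.37 -2.17]
handle 180 [-0.39  0.    1.77 -0.    1.37  0.97]
handle end 0 [-0.61  0.24  1.73 -0.    1.17 -2.4 ]
handle end 180 [-0.61  0.24  1.73 -0.    1.17  0.75]
```

```bash
cat >> h.py <<'E'
def R(deg): # tool down, closing line at deg in world
    th=np.radians(deg);y=np.array([np.cos(th),np.sin(th),0]);z=np.array([0,0,-1.]);return np.column_stack([np.cross(y,z),y,z])
A=12.1;_a=np.radians(A);EX=np.array([np.cos(_a),np.sin(_a)]);EY=np.array([-EX[1],EX[0]]);O=np.array([580.6,-152.8])
def stand(x,y,z): return np.r_[O+x*EX+y*EY,z]
def st():
    s=sensors.read_state();print("t %.1f"%s["t"],s["eef_pos"].round(1) if hasattr(s["eef_pos"],"round") else s["eef_pos"],"F",np.round(s["force"],1),"w %.1f g %.1f"%(s["grip_width"],np.max(s["grasp_force"])),flush=True)
E
python3 - <<'E'
from h import *
C=(613,213)
for z in(138,363): print(ctrl.solve_ik(np.r_[C,float(z)],R(-11.6)), ctrl.solve_ik(stand(0,0,z),R(A)))
ctrl.move_ptp(np.r_[C,260.],R(-11.6));st()
ctrl.move_l(np.r_[C,138.],vel=100,threshold=8);st()
ctrl.gripper_to(50);print("tips",ctrl.tcp_to_tips);st()
p,d=optics.grab_frame("side")
cv2.imwrite("pics/grip.png",cv2.resize(p[120:320,120:340],None,fx=2.7,fy=2.7)[:,:,::-1])
E
```

```text
[ 2.01197049e-01  4.69791848e-01  1.45031759e+00 -4.44089210e-16
  1.22148322e+00  4.03655242e-01] [-4.01416721e-01  3.77360096e-01  1.58275705e+00 -4.44089210e-16
  1.18147551e+00 -6.12601560e-01]
[ 2.01197049e-01  3.09580126e-01  1.19744459e+00 -4.44089210e-16
  1.63456794e+00  4.03655242e-01] [-4.01416721e-01  2.01911695e-01  1.32970107e+00 -4.44089210e-16
  1.60997989e+00 -6.12601560e-01]
t 3.1 [613.3 212.  260. ] F [ 0.1  0.  -0. ] w 85.3 g 0.0
t 4.5 [613.7 213.2 139.1] F [-0.6 -0.2  0.3] w 85.5 g 0.0
tips 25.0
t 5.0 [613.  213.  138.1] F [ 0.1 -0.2 -1.1] w 50.0 g 0.0
```

View pics/grip.png

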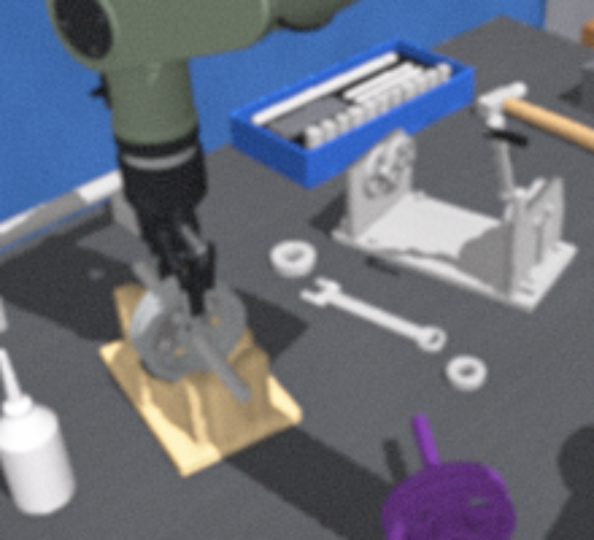

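The fingers straddle the pulley at (195,280), just above the hub. I grip, check the width is about 30, then lift.

Run:
```python
from h import *
C=(613,213)
ctrl.move_l(np.r_[C,140.],vel=40)
ctrl.gripper_to(20,force=70);st()
w=sensors.read_state()["grip_width"]
assert 26<w<34,w
ctrl.move_l(np.r_[C,160.],vel=30);st()
ctrl.move_l(np.r_[C,365.],vel=150);st()
p,d=optics.grab_frame("side");np.savez("lift.npz",p=p,d=d)
cv2.imwrite("pics/lift.png",cv2.resize(p[60:320,60:340],None,fx=2.3,fy=2.3)[:,:,::-1])
```

```text
t 5.6 [612.6 213.1 140.3] F [-2.7  0.7  3.7] w 28.9 g 70.1
t 6.4 [612.9 212.9 159.9] F [ 0.4 -0.2 -9. ] w 28.8 g 69.6
t 7.9 [612.4 212.9 363.2] F [-0.9  0.  -9.3] w 28.7 g 69.7
```

View pics/lift.png

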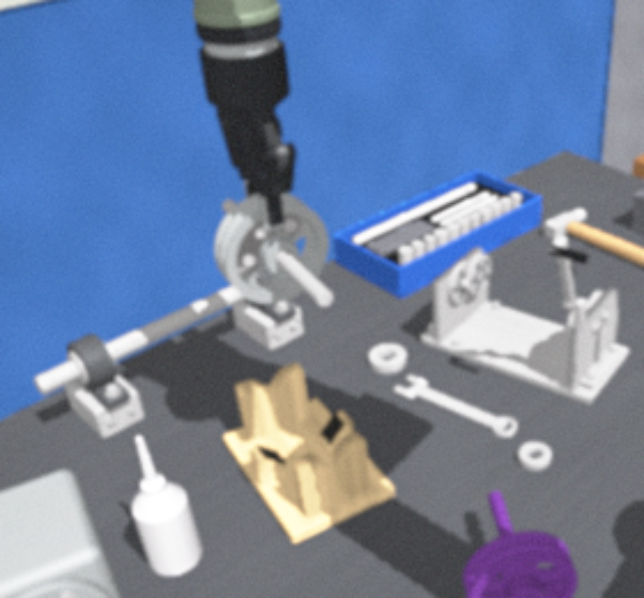

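Weight reads 9.3 N and the rotor hangs level at (270,245). I carry it above the hold-down handle to the stand and lower it until it touches.

Run:
```python
from h import *
ctrl.move_l(stand(0,0,365),rot=R(A),vel=180);st()
ctrl.move_l(stand(0,0,215),vel=90)
p,d=optics.grab_frame("top");W=cloud("top",d);np.savez("over.npz",p=p,d=d)
ctrl.hold(.3);st()
ctrl.move_l(stand(0,0,192),vel=25)
print(ctrl.move_l(stand(0,0,174),vel=10,threshold=4));st()
p,d=optics.grab_frame("side")
cv2.imwrite("pics/seat.png",cv2.resize(p[100:270,200:400],None,fx=3.5,fy=3.5)[:,:,::-1])
```

```text
t 10.1 [ 580.7 -152.   365.1] F [ 0.2 -0.1 -8.4] w 28.3 g 69.7
t 12.3 [ 580.6 -152.8  215.1] F [  0.3   1.2 -10. ] w 28.3 g 69.7
True
t 14.5 [ 580.2 -152.3  180.3] F [-1.8  0.3  6. ] w 28.9 g 71.4
```

View pics/seat.png

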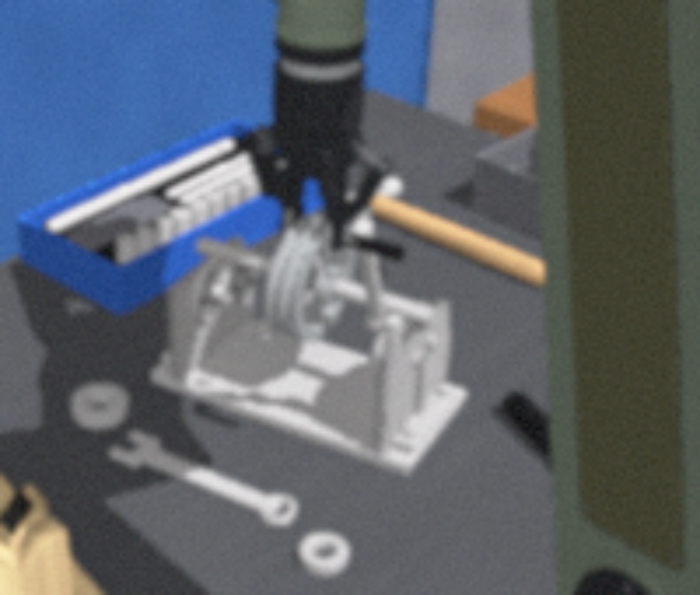

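Contact came at z 180.3, as predicted, with the shaft in the rollers at both uprights ((230,250) and (400,300)). I release, rise clear and wait for it to settle.

Run:
```python
from h import *
ctrl.gripper_to(84,force=30);st()
ctrl.move_l(stand(0,0,300),vel=80);st()
ctrl.hold(6.0)
F=[]
for i in range(3):
    F.append(optics.grab_frame("side"));ctrl.hold(.5)
st()
g=[cv2.cvtColor(f[0],cv2.COLOR_RGB2GRAY).astype(int)[140:240,260:320] for f in F]
print("diff",[np.abs(g[i+1]-g[i]).mean() for i in(0,1)])
p=F[-1][0];np.savez("rest.npz",p=p,d=F[-1][1])
cv2.imwrite("pics/rest.png",cv2.resize(p[130:250,230:370],None,fx=5,fy=5,interpolation=cv2.INTER_CUBIC)[:,:,::-1])
W=cloud("side",F[-1][1]);k=W[(abs(W[...,0]-580)<150)&(abs(W[...,1]+153)<140)&(W[...,2]>128)&(W[...,2]<200)]
xy=k[:,:2]-O;X=np.c_[xy@EX,xy@EY,k[:,2]]
t=X[(X[:,2]>145)&(abs(X[:,0])<50)];print("pulley x",np.percentile(t[:,0],[2,50,98]),"y",np.percentile(t[:,1],[2,50,98]),"top",np.percentile(t[:,2],99))
s=X[(X[:,2]<138)&(abs(X[:,0])>25)&(abs(X[:,1])<15)];print("shaft",len(s),np.polyfit(s[:,0],s[:,2],1),np.polyfit(s[:,0],s[:,1],1))
v=p.max(-1);Y=W-np.r_[O,0];m=(v<60)&(W[...,2]>190)&(W[...,2]<275)&(abs(Y[...,:2]@EX+114)<40)&(abs(Y[...,:2]@EY-110)<40)
h=Y[m];print("handle",len(h),np.median(h[:,:2]@EX),np.median(h[:,:2]@EY),np.median(h[:,2]))
```

```text
t 15.1 [ 577.3 -151.3  176.1] F [ 0.2 -0.2 -1.2] w 83.8 g 0.0
t 16.8 [ 580.3 -152.7  299.2] F [ 0.1 -0.3  0.2] w 84.0 g 0.0
t 24.4 [ 580.6 -152.8  300. ] F [-0.8  0.9 -0.9] w 84.2 g 0.0
diff [np.float64(2.41), np.float64(2.4553333333333334)]
pulley x [-17.79121903  -3.75266802  12.53902659] y [-33.9057263   21.77639292  49.25777101] top 179.77605566997957
shaft 127 [1.04197478e-03 1.30788356e+02] [-1.71006730e-03  3.07603429e+00]
handle 39 -118.06556261528095 115.40951648453967 249.90958874507666
```

View pics/rest.png

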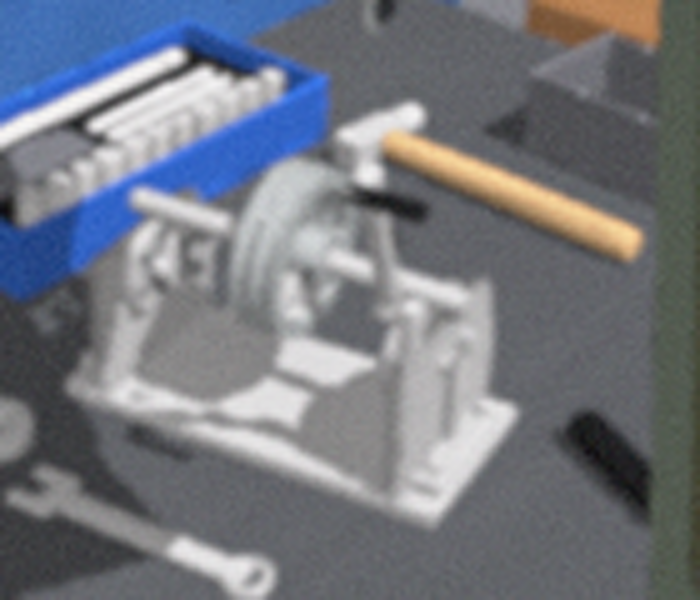

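The rotor is level and at rest on the rollers, about 3 mm off the middle, with the arm still up and the handle at (390,203). Measured radius from the hinge to the handle is about 116 mm, which matches the 117 mm given. I take the handle lightly and follow its arc.

Run:
```python
from h import *
arc=lambda psi,dz=6:stand(-118,56-117*np.cos(psi),144+117*np.sin(psi)+dz)
T=R(A-90); p0=2.06
print(all(ctrl.solve_ik(arc(s),T) is not None for s in np.linspace(p0,.15,8)))
ctrl.move_l(stand(0,0,350),vel=120)
a=arc(p0);ctrl.gripper_to(45)
ctrl.move_ptp(np.r_[a[:2],350.],T);st()
print("hit",ctrl.move_l(a,vel=70,threshold=6));st()
ctrl.gripper_to(5,force=20);st()
w=sensors.read_state()["grip_width"]
assert 8<w<16,w
for s in np.linspace(p0,.18,15)[1:]:
    if ctrl.move_l(arc(s),vel=60,threshold=15): print("stop at",s);st();break
st()
p,d=optics.grab_frame("side")
cv2.imwrite("pics/arm.png",cv2.resize(p[130:250,230:370],None,fx=5,fy=5,interpolation=cv2.INTER_CUBIC)[:,:,::-1])
```

```text
True
t 26.9 [442.2 -69.2 350.2] F [ 0.4 -0.6 -0.1] w 44.8 g 0.0
hit False
t 28.5 [442.3 -69.1 253.8] F [ 0.9  0.3 -0.6] w 44.9 g 0.0
t 28.9 [442.1 -69.  253.5] F [ 0.4 -0.5  1.7] w 11.2 g 20.6
t 34.6 [ 477.5 -235.4  170.3] F [-0.2 -0.6 -1.9] w 11.0 g 20.1
```

View pics/arm.png

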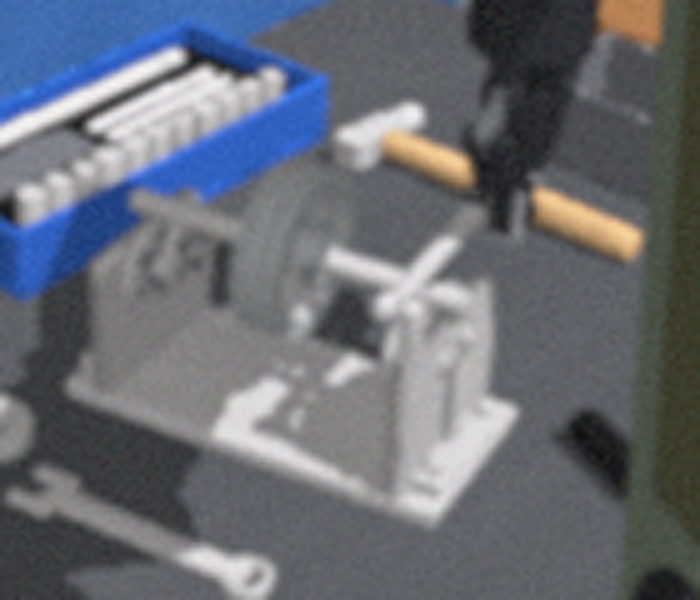

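The arm lies over the shaft ((430,260)), with the fingers on the handle at (500,210) and about 0.05 rad still to go. I lower it to touch, release, back off and check.

Run:
```python
from h import *
arc=lambda psi,dz=6:stand(-118,56-117*np.cos(psi),144+117*np.sin(psi)+dz)
print(ctrl.move_l(arc(.10),vel=12,threshold=4));st()
ctrl.gripper_to(40);ctrl.hold(.8)
a=arc(.12);ctrl.move_l(np.r_[a[:2],300.],vel=90);ctrl.hold(1.);st()
p,d=optics.grab_frame("side");W=cloud("side",d);Y=W-np.r_[O,0]
x=Y[...,:2]@EX;y=Y[...,:2]@EY;z=W[...,2];v=p.max(-1)
m=(v<70)&(abs(x+114)<30)&(abs(y+60)<30)&(z>130)&(z<200);print("handle",m.sum(),np.median(x[m]),np.median(y[m]),np.percentile(z[m],[10,50,90]))
b=(abs(x+92)<8)&(y>-50)&(y<45)&(z>132)&(z<190);print("bar",b.sum(),np.polyfit(y[b],z[b],1))
t=(z>145)&(abs(x)<40)&(abs(y)<60);print("pulley x",np.percentile(x[t],[2,50,98]))
cv2.imwrite("pics/end.png",cv2.resize(p[130:250,230:370],None,fx=5,fy=5,interpolation=cv2.INTER_CUBIC)[:,:,::-1])
```

```text
True
t 35.2 [ 477.7 -236.2  163.6] F [ 1.1 -1.   2.8] w 11.4 g 20.5
t 39.1 [ 477.8 -236.4  300. ] F [-0.  -0.6  0.5] w 40.1 g 0.0
handle 32 -114.73304570267727 -54.93604580183095 [155.39145537 158.94450825 161.96578987]
bar 93 [5.69233841e-04 1.45620673e+02]
pulley x [-17.79172629  -4.12472401  12.76226717]
```

View pics/end.png

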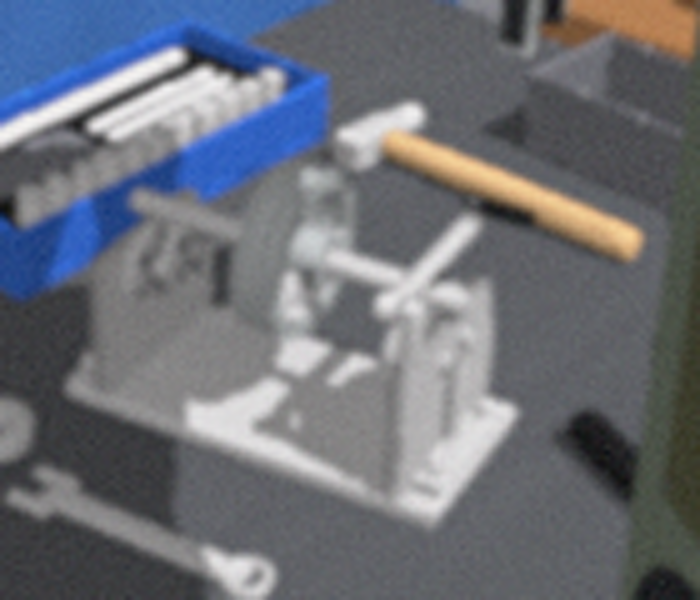

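The arm is level on the shaft (bar slope 0.0006 from (385,300) to (475,225), handle at z 159), and the pulley is unmoved.

```bash
python3 -c "
from plant import ctrl
print(ctrl.finish_job())"
```

```text
the job is handed in; nothing more can be done
None
```

I handed the job in at about 39 s: the rotor lies at rest on the rollers about 3 mm off midway, and the hold-down arm is level on the shaft; I left it 7.6 s to turn freely first, but did not check from the pictures that the heavy side is down, and no verdict came back.

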